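# Feel the door gap of a wall safe with a taper gauge

## Task

Check the door gap of the wall safe that lies on its back on the bench: draw the taper gauge out of the file block by its black grip, hold it upright and square to the gap, and slide its blade down between the safe's frame and the edge of the door, at the middle of the side where the turn handle sits, until it drags snugly against both. Do not force it, so that the door does not shift, and leave the other things on the bench where they are. Finish while still holding the gauge at that depth, so that its scale can be read.

Things in the scene. Friction and masses are not known exactly. Their poses are not given: they have to be found in the camera images.
- gauge: Loose taper gauge, a slim steel wedge with a black grip, tip down in the block's slot, about 70 g. Origin: middle of the tip; z up the blade, y across its thickness, x across its width; alike either way round. Blade 85 mm long, 14 mm wide, 2 mm thick at the tip, growing evenly 1 mm per 10 mm (half on each face) to 10.5 mm, a scale line every 10 mm. Grip 26 (x) by 12 (y) by 55 mm tall above it.
- gauge_grip (a point): Where to take the gauge: on its axis in the grip, 117 mm above the tip and 32 mm above the block's top; axes as the gauge's.
- block: Fixed beech file block, 80 (x) by 170 (y) by 92 mm tall, origin at the centre of its underside, z up. The gauge hangs by its grip's shoulders on the block's top, in a slot 17.5 (x) by 13.5 mm (y), right through, at x = 0, y = 45 mm. Four files and drivers with round handles stand fixed in the other half (y = -30 to -70 mm), up to 73 mm above the top.
- safe: Fixed grey steel wall safe on its back, 240 (x) by 340 (y) by 100 mm tall, origin at the centre of its underside; its closed door faces up, flush with the frame at z = 100 mm. On the door: a steel turn handle (26 mm tall, 85 mm in from the door's edge at the -y side), a keypad, hinges at +y. The gap that matters is on the handle side, at y about -146 mm, and runs along x.
- safe_frame: The safe's frame border on the handle side, fixed; origin and axes as the safe's.
- safe_door: The safe's closed door, 188 (x) by 284 mm (y), tight on its hinges: it shifts sideways only under more than 60 N. It was rehung: its gap on the handle side differs each time, 4.5 to 8.5 mm. Origin and axes as the safe's but for that shift along y.
- frame_edge (a point): Middle of the handle-side gap, on the frame's upright face (y = -148 mm of the safe), at the level of the safe's top. Axes as the safe's: x along the gap, y across it to the door, z up. Both edges are bends of 4 mm radius: the gap flares at the top and has its true width from 4 to 25 mm below the top; below that it is free down to 5 mm above the bench.
- door_edge (a point): The door's upright face opposite frame_edge, same level; its distance from frame_edge is the width of the gap.
- padlock: Bystander: brass padlock lying on the bench, body 50 by 45 by 24 mm with a steel shackle to +y, origin under the centre of the body.
- cylinder_lock: Bystander: brass profile lock cylinder lying on the bench, 64 (x) by 35 (y) by 17 mm, origin under its middle.
Things that resemble listed ones, but are neither listed nor needed, are in the scene too. Leave any pink or red look-alike of the gauge alone.

How it is judged:
On the way:
1. the gauge has been drawn out of the block in the gripper (z of gauge in the frame of block above 0.095 m and contact force between the fingers and gauge above 1 N), for 0.2 s.
At the end, for the whole second after the job is handed in: Held at rest in the gripper, upright (5 deg), square to the gap (6 deg), tip 12 mm or more below the safe's face, within 30 mm of the handle side's middle, pressing over 1 N on both frame and door; door shifted under 1.5 mm, padlock and cylinder under 20 mm (contact force between the fingers and gauge above 2 N and contact force between gauge and safe_frame above 1 N and contact force between gauge and safe_door above 1 N and z of gauge in the frame of safe below 0.088 m and x of gauge in the frame of safe between -0.03 and 0.03 m and y of gauge in the frame of safe between -0.152 and -0.135 m and angle between gauge's own z axis and vertical below 0.087 rad and angle between the y axis of gauge and the y axis of safe, either way round below 0.105 rad and linear speed of gauge below 0.01 m/s and distance of door_edge from where it was at the start of the episode below 0.0015 m and distance of each of padlock, cylinder_lock from where it was at the start of the episode below 0.02 m); the arm keeps its last pose, push and grip.
It fails at once if the gauge is forced: it presses on the door or the frame with more than 50 N (contact force between gauge and safe_door above 50 N or contact force between gauge and safe_frame above 50 N).
It fails at once if the door is shifted by 1.5 mm or more (distance of door_edge from where it was at the start of the episode above 0.0015 m).
It fails at once if the padlock or the lock cylinder is pushed away by 20 mm or more (distance of any of padlock, cylinder_lock from where it was at the start of the episode above 0.02 m).
It also fails if it takes over 58 s, if anything falls off the work surface, if the arm or the gripper's body presses on something with over 40 N, if the wrist force passes 120 N, or if a joint passes its speed limit or range.

## Robot

A 7-joint arm with a two-finger parallel gripper is mounted at the origin on the work surface. World frame = base frame: x ahead of the robot, y to its left, z up, the work surface at z = 0. Lengths are in m, angles in rad, forces in N, time in s.
With the tool pointing down it reaches from about 0.4 to 0.875 m from the base axis. Payload 4.4 kg.
Tool frame: the origin (TCP) lies on the centre line of the jaws, within the pads' length; the fingertips stand 8 mm ahead of it and the grasp point (between the pads) lies 11 mm behind it; z points along the fingers, y is the line along which they close (so a half turn about z gives the same grasp; the last joint's range is limited). The gripper opens to 85 mm and grips with 20 to 120 N. Pads are 22 mm wide; open, the fingers measure 114 mm over their backs; the gripper's body (76 mm by 85 mm) begins 54 mm behind the grasp point. The pads swing forward as they close: fully open they stand 13 mm farther back than shut.
Start: joints at [1.1, 0.628, 0.038, 1.517, -0.027, 0.996, -0.02], TCP at [0.256, -0.597, 0.239] pointing down, gripper open.
Joint ranges: [-3.06, 3.06], [-0.37, 2.12], [-1.25, 1.32], [0.18, 2.47], [-1.1, 4.24], [0.23, 1.98], [-2.94, 2.94]. Speed limits (rad/s): [2.57, 2.57, 3.14, 3.14, 3.14, 3.14, 3.14].

## Interface

Orientations are given as a unit quaternion [w, x, y, z].
In Python, from bench import env, camera, nets gives the robot as it stands.
- The arm moves only by the shell command python3 -m jog 'ROWS' [OPENING]. ROWS is JSON, a list of rows, each an object of numbers: "tx", "ty", "tz": the shift along the tool's x, y, z in mm; "wx", "wy", "wz": the turn, a rotation vector about the tool's x, y, z in rad. A call has 1 to 12 rows; each row is the pose to reach, as a shift and turn from the pose commanded when the call began, along the tool's axes at that moment; what a row does not reach only later rows make up. A row lasts 1/8 s, in which the tool goes at most 62.5 mm and 10.7 degrees, less where a joint would pass 70% of its speed; a pose out of reach is approached as far as the arm can. A call with a gripper value outside its range is refused whole. OPENING is the opening in per cent of the stroke, from 0 (shut) to 100 (fully open), set as the call begins (- or left out, the last holds). The fingers move at their own pace and stop on an object; the grip force is fixed at half the most. Time passes only in rows, so rows that repeat a pose let the fingers close. It gives the time, the measured TCP pose, the force, the opening and the grip force at its end, in the units of the state.
- env.sense(): the state, without advancing time (a new reading comes with each control period).
- camera(name): name is "scene" or "side" or "wrist"; returns a dict with "color" (384x512x3 uint8, red, green, blue), "depth" (384x512 float32, m along the optical axis (not along the pixel's ray), 0 where there is no reading), "K" (3x3 intrinsics, pixels), "rvec" (rotation vector, rad) and "tvec" (3), from world to camera coordinates, as OpenCV has them. Camera axes: x right, y down, z forward; pixel columns grow to the right and rows downward; lengths in m; the calibration is good to about 2 mm. The wrist camera is an equidistant fisheye: a pixel r from the principal point sees the ray r / f radians off the axis. A picture is of the moment at which its call begins.
- env.finish_job(): hands the job in; it is judged then, once.
Trained networks look in a picture, given as the dict that the camera call returned (one of the last four; its "shot" number tells which), for a name from the list of things; names that differ only in an ending like _2 or _b are one class to them, and where a whole thing is asked for, a point or a joint stands for the part that bears it (a point fixed in the world has none). Each returns a list of dicts, best first, with "conf" (0 to 1); they miss things now and then, are a little off and sometimes report something else, mostly with a low value. They report only what shows in the picture. A call takes as long as a camera call. They do not tell look-alikes from the thing itself.
- nets.search_frame(thing, picture): "at" ([column, row] in pixels, amid what is visible of it).
- nets.spot_point(thing, picture): "at" ([column, row] in pixels: a listed point, or the origin of a listed thing).
The state is a dict: "time_s": time; "qpos": joint angles; "qd": joint speeds; "joint_torque": joint torques, N m; "position": TCP position; "tcp_rot": TCP orientation; "contact_force": force on the tool from outside, world axes, zero at the start; "ft_torque": the same for the moment, N m; "width": finger opening in m; "finger_force": force on a finger pad.
Only numpy, scipy, OpenCV 4.12 (cv2) and the standard library are available. Lean on these libraries where they do the work, as an engineer would, in place of code of your own. Each camera call takes 0.05 s, during which the arm holds its last target. There are 200 camera calls.

## Working session

There is one attempt and no reset: what is moved stays moved. The work goes in short steps, Python scripts to look and compute and a shell command to move; the robot and the scene stay as the last step left them, time stands still between calls to the robot, and variables do not carry over. Pictures are saved under pics/ and viewed, at most 10 in all, crops included, and the job is handed in when it is done.

```bash
mkdir -p pics; ls
cat > h.py <<'E'
import numpy as np, cv2
from bench import env, camera, nets
from scipy.spatial.transform import Rotation as R
def world(p,uv,z=None,d=None):
    K,Rm,t=p["K"],cv2.Rodrigues(np.array(p["rvec"],float))[0],np.array(p["tvec"],float).ravel()
    u,v=uv; r=np.array([(u-K[0][2])/K[0][0],(v-K[1][2])/K[1][1],1.])
    if p.get("fish"):
        a=np.hypot(r[0],r[1]); r=np.array([r[0]/a*np.tan(a),r[1]/a*np.tan(a),1.])
    c=-Rm.T@t; w=Rm.T@r
    if z is not None: return c+w*(z-c[2])/w[2]
    if d is None: d=np.median(p["depth"][int(v)-1:int(v)+2,int(u)-1:int(u)+2])
    return c+w*d
def cam(n):
    p=camera(n)
    p["fish"]=n=="wrist"
    return p
E
python3 - <<'E'
from h import *
ims=[]
for n in ["scene","side"]:
    p=cam(n); ims.append(p["color"])
    print(n,np.round(p["K"],1).tolist(),np.round(p["rvec"],3),np.round(p["tvec"],3))
    for t in ["gauge","gauge_grip","block","safe","frame_edge","door_edge","padlock","cylinder_lock"]:
        for r in nets.spot_point(t,p)[:3]:
            print(t,np.round(r["at"],1),round(r["conf"],2),np.round(world(p,r["at"]),3))
    cv2.imwrite(f"pics/{n}.png",cv2.resize(p["color"][:,:,::-1],(800,600)))
print(env.sense())
E
```

```text
pics
scene [[400.5, 0.0, 257.2], [0.0, 400.5, 193.7], [0.0, 0.0, 1.0]] [ 1.576  1.658 -0.915] [ 0.139 -0.161  1.584]
gauge [116.7 244.8] 0.65 [ 0.592 -0.497 -0.   ]
gauge_grip [153.  227.8] 0.66 [ 0.521 -0.414  0.008]
gauge_grip [234.1 191.1] 0.6 [ 0.506 -0.176  0.131]
gauge_grip [205.  188.1] 0.58 [ 0.508 -0.256  0.139]
block [222.6 224.8] 0.68 [ 0.53  -0.21   0.033]
block [372.9 253. ] 0.46 [0.704 0.166 0.095]
block [209.3 257.6] 0.22 [ 0.659 -0.228  0.024]
safe [370.7 250.1] 0.88 [0.7   0.161 0.1  ]
safe [224.  225.6] 0.24 [ 0.531 -0.206  0.031]
frame_edge [326.1 210.1] 0.77 [0.542 0.073 0.101]
door_edge [325.3 209.8] 0.8 [0.521 0.074 0.088]
door_edge [324.4 208.8] 0.51 [0.52  0.071 0.09 ]
padlock [210.5 258.2] 0.96 [ 0.662 -0.225  0.025]
cylinder_lock [290.2 204.4] 0.61 [ 0.384 -0.016  0.011]
side [[471.0, 0.0, 257.6], [0.0, 471.0, 193.5], [0.0, 0.0, 1.0]] [ 0.738 -2.382  1.368] [0.343 0.283 0.846]
gauge [334.1 241. ] 0.7 [ 0.317 -0.179  0.006]
gauge_grip [317.3 182.1] 0.62 [ 0.43  -0.295  0.079]
gauge_grip [271.8 177.9] 0.53 [ 0.49  -0.169  0.129]
gauge_grip [356.6 218.1] 0.51 [
[... 432 characters left out ...]
 'qpos': array([ 1.1001762 ,  0.62835516,  0.03850735,  1.51739286, -0.02702288,
        0.99626208, -0.01999112]), 'qd': array([ 0.00093683,  0.00103375, -0.00013053,  0.0001177 , -0.00030363,
        0.00086517,  0.00130157]), 'joint_torque': array([-1.82529939e-04, -5.63255239e+01,  1.22544263e+00, -1.93780249e+01,
        1.09211056e-02,  1.63086243e-03, -2.77157199e-05]), 'position': array([ 0.25604588, -0.59748282,  0.23934493]), 'tcp_rot': array([4.33567006e-05, 9.79588377e-01, 2.01013950e-01, 3.71643768e-05]), 'contact_force': array([ 0.29460787, -0.63908175,  0.160608  ]), 'ft_torque': array([ 0.02912054, -0.00560144,  0.09207162]), 'finger_force': 0.0, 'width': 0.08525131808995198}
```

View pics/scene.png

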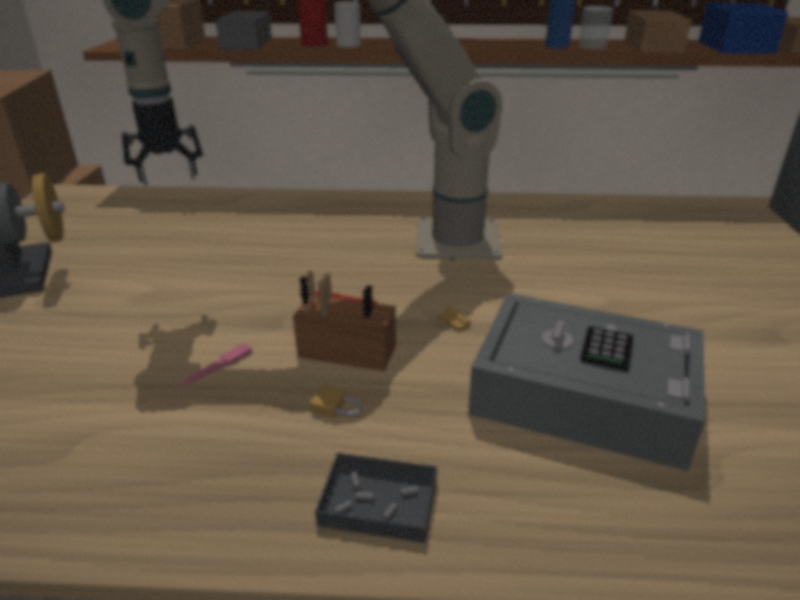

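View pics/side.png

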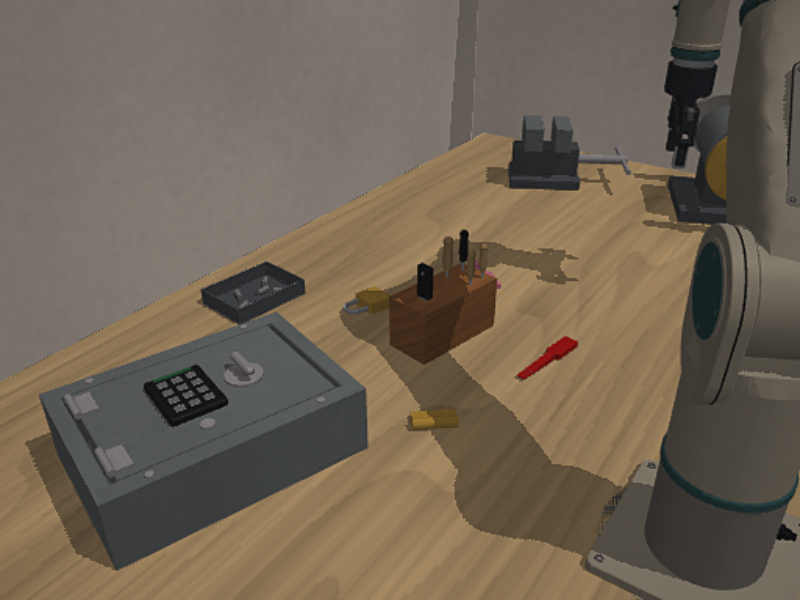

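Candidates for the gauge are the black flat grip alone in the block's near half (scene 800-px 368,300; side 425,281), the black round driver handle (scene 304,290; side 464,245), the pink gauge lying on the bench (scene 220,362) and the red one (side 550,358). By the description I choose the first. Next I fit block and safe from depth and check it in one crop.

```bash
cat >> h.py <<'E'
def cloud(p):
    K,Rm,t=np.array(p["K"]),cv2.Rodrigues(np.array(p["rvec"],float))[0],np.array(p["tvec"],float).ravel()
    v,u=np.mgrid[:384,:512]; d=p["depth"]
    r=np.stack([(u-K[0,2])/K[0,0],(v-K[1,2])/K[1,1],np.ones_like(u)],-1)
    if p.get("fish"):
        a=np.hypot(r[...,0],r[...,1])+1e-9; s=np.tan(np.minimum(a,1.4))/a; r[...,0]*=s; r[...,1]*=s
    P=(r*d[...,None]-t)@Rm; P[d==0]=np.nan
    return P
def rect(P,z0,z1,x,y):
    m=(P[...,2]>z0)&(P[...,2]<z1)&(P[...,0]>x[0])&(P[...,0]<x[1])&(P[...,1]>y[0])&(P[...,1]<y[1])
    q=P[m]; (c,s,a)=cv2.minAreaRect((q[:,:2]*1000).astype(np.float32)); 
    return len(q),np.round(c,1),np.round(s,1),round(a,2),np.round(np.median(q[:,2]),4)
E
python3 - <<'E'
from h import *
for n in ["scene","side"]:
    p=cam(n); P=cloud(p)
    print(n,"block",rect(P,.084,.1,(.38,.62),(-.34,-.08)))
    print("safe",rect(P,.09,.108,(.4,.95),(-.02,.45)))
    m=(P[...,2]>.104)&(P[...,2]<.155)&(abs(P[...,0]-.5)<.08)&(P[...,1]>-.22)&(P[...,1]<-.1)
    q=P[m]; print("grip",len(q),q.mean(0).round(4),q.min(0).round(3),q.max(0).round(3))
    if n=="side":
        cv2.imwrite("pics/crop.png",cv2.resize(p["color"][130:250,220:380,::-1],(800,600)))
E
```

```text
scene block (967, array([ 488.5, -218.9]), array([173. ,  87.6]), 77.88, np.float64(0.0931))
safe (7212, array([589.7, 201.7]), array([340.1, 248.8]), 71.51, np.float64(0.1017))
grip 108 [ 0.5029 -0.1733  0.1308] [ 0.486 -0.182  0.104] [ 0.512 -0.166  0.151]
side block (1064, array([ 485.4, -217.1]), array([174.5,  85.6]), 79.01, np.float64(0.0916))
safe (12094, array([589.2, 199.9]), array([341.6, 246.8]), 71.37, np.float64(0.0997))
grip 173 [ 0.4926 -0.171   0.128 ] [ 0.48  -0.181  0.104] [ 0.509 -0.165  0.149]
```

View pics/crop.png

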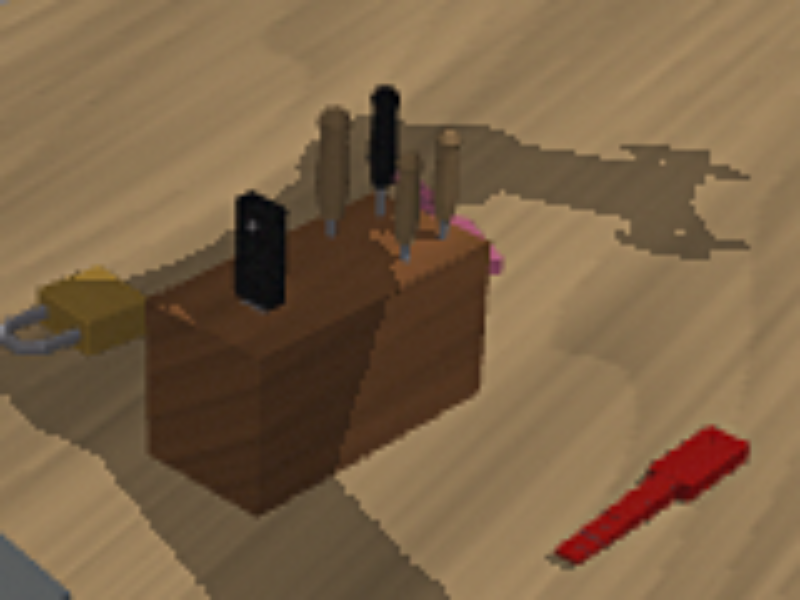

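The crop shows the black flat grip alone in the block's near half (crop 260,250), with steel showing under its shoulders: this is the gauge. The round-handled tools are in the far half, and the red and pink look-alikes lie on the bench. I move above it now.

```bash
python3 -m jog '[{"tx":50,"ty":-38,"wz":0.08},{"tx":97,"ty":-74,"wz":0.2},{"tx":145,"ty":-110,"wz":0.32},{"tx":193,"ty":-147,"wz":0.44},{"tx":241,"ty":-183,"wz":0.55},{"tx":290,"ty":-220,"wz":0.607},{"tx":338,"ty":-257,"wz":0.607},{"tx":370,"ty":-281,"wz":0.607},{"tx":387,"ty":-294,"wz":0.607},{"tx":387,"ty":-294,"wz":0.607},{"tx":387,"ty":-294,"wz":0.607},{"tx":387,"ty":-294,"wz":0.607}]' 60
python3 - <<'E'
from h import *
s=env.sense(); print(s["time_s"],s["position"].round(4),s["tcp_rot"].round(4),s["qpos"].round(2))
p=cam("wrist"); print(p["K"],p["depth"].min(),p["depth"].max())
for t in ["gauge_grip","frame_edge"]:
    for r in nets.spot_point(t,p)[:3]: print(t,np.round(r["at"],1),round(r["conf"],2),world(p,r["at"],z=.147).round(4))
P=cloud(p); print(rect(P,.084,.1,(.38,.62),(-.34,-.08)),rect(P,.14,.155,(.45,.55),(-.22,-.13)))
cv2.imwrite("pics/w1.png",cv2.resize(p["color"][:,:,::-1],(800,600)))
E
```

```text
1.0 [ 0.256  -0.5975  0.2393] [-0.      0.9796  0.201   0.    ] [ 1.1   0.63  0.04  1.52 -0.03  1.   -0.02]
[[297.31863964   0.         255.39232757]
 [  0.         297.31863964 190.31552973]
 [  0.           0.           1.        ]] 0.0 1.529749
gauge_grip [67.6 51.3] 0.97 [ 0.3109 -0.3966  0.147 ]
(0, array([0., 0.]), array([0., 0.]), 0.0, np.float64(nan)) (0, array([0., 0.]), array([0., 0.]), 0.0, np.float64(nan))schema error: expected keys tx, ty, tz, wx, wy, wz
  return _methods._mean(a, axis=axis, dtype=dtype,
  ret = ret.dtype.type(ret / rcount)
```

View pics/w1.png

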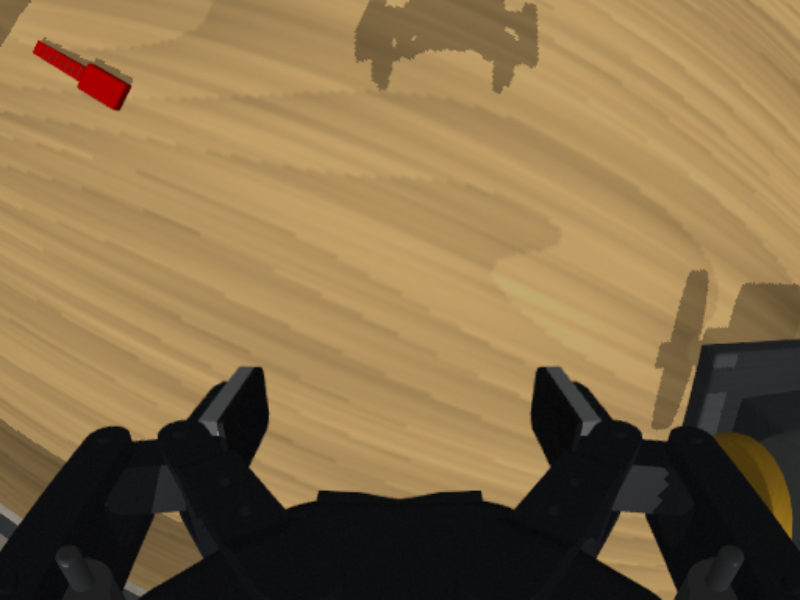

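The arm has not moved, because every row needs all six keys. The wrist view shows only the red decoy (100,75), the grinder and the fingers. I resend the move in full.

```bash
python3 -m jog '[{"tx":50,"ty":-38,"tz":0,"wx":0,"wy":0,"wz":0.08},{"tx":97,"ty":-74,"tz":0,"wx":0,"wy":0,"wz":0.2},{"tx":145,"ty":-110,"tz":0,"wx":0,"wy":0,"wz":0.32},{"tx":193,"ty":-147,"tz":0,"wx":0,"wy":0,"wz":0.44},{"tx":241,"ty":-183,"tz":0,"wx":0,"wy":0,"wz":0.55},{"tx":290,"ty":-220,"tz":0,"wx":0,"wy":0,"wz":0.607},{"tx":338,"ty":-257,"tz":0,"wx":0,"wy":0,"wz":0.607},{"tx":370,"ty":-281,"tz":0,"wx":0,"wy":0,"wz":0.607},{"tx":387,"ty":-294,"tz":0,"wx":0,"wy":0,"wz":0.607},{"tx":387,"ty":-294,"tz":0,"wx":0,"wy":0,"wz":0.607},{"tx":387,"ty":-294,"tz":0,"wx":0,"wy":0,"wz":0.607},{"tx":387,"ty":-294,"tz":0,"wx":0,"wy":0,"wz":0.607}]' 60
python3 - <<'E'
from h import *
s=env.sense(); print(s["time_s"],s["position"].round(4),s["tcp_rot"].round(4),s["qpos"].round(2))
p=cam("wrist")
for t in ["gauge_grip"]:
    for r in nets.spot_point(t,p)[:3]: print(t,np.round(r["at"],1),round(r["conf"],2),world(p,r["at"],z=.124).round(4))
P=cloud(p); print(rect(P,.084,.1,(.38,.62),(-.34,-.08)),rect(P,.14,.155,(.45,.55),(-.22,-.13)))
cv2.imwrite("pics/w2.png",cv2.resize(p["color"][:,:,::-1],(800,600)))
E
```

```text
time_s: 2.65
position: [0.4952, -0.1764, 0.2394]
tcp_rot: [0.0, 0.995, -0.102, -0.0]
contact_force: [-0.0, -0.2, 0.3]
width: 0.0514
finger_force: 0.0
2.65 [ 0.4952 -0.1764  0.2394] [ 3.000e-04  9.948e-01 -1.023e-01 -1.000e-04] [ 0.16  0.46  0.19  1.87 -0.11  0.83 -1.37]
gauge_grip [257.  190.2] 0.92 [ 0.493  -0.1774  0.124 ]
gauge_grip [426.4 123.9] 0.87 [ 0.5239 -0.3462  0.124 ]
gauge_grip [355.6 273.9] 0.63 [ 0.3859 -0.258   0.124 ]
(11187, array([ 485.9, -219.6]), array([170.9,  80.9]), 78.19, np.float64(0.0923)) (468, array([ 495.3, -175.7]), array([12. , 25.5]), 78.41, np.float64(0.1471))
```

View pics/w2.png

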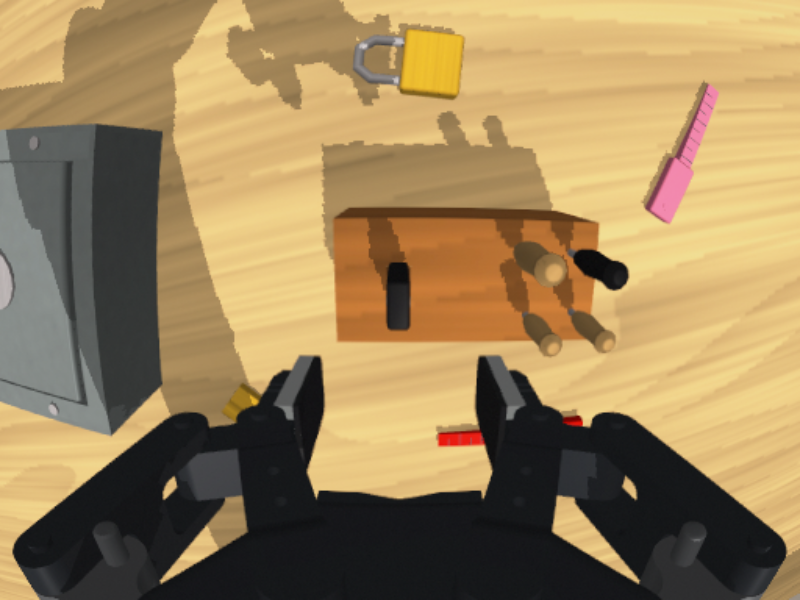

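The wrist view shows the black grip (398,297) alone in the left half of the block between the jaws. The fitted centre agrees with the TCP to under 1 mm and the yaw to 0.2°. I descend and close.

```bash
python3 -m jog '[{"tx":0,"ty":-0.7,"tz":30,"wx":0,"wy":0,"wz":0},{"tx":0,"ty":-0.7,"tz":65,"wx":0,"wy":0,"wz":0},{"tx":0,"ty":-0.7,"tz":95,"wx":0,"wy":0,"wz":0},{"tx":0,"ty":-0.7,"tz":115,"wx":0,"wy":0,"wz":0},{"tx":0,"ty":-0.7,"tz":126,"wx":0,"wy":0,"wz":0},{"tx":0,"ty":-0.7,"tz":126,"wx":0,"wy":0,"wz":0},{"tx":0,"ty":-0.7,"tz":126,"wx":0,"wy":0,"wz":0}]' 60
python3 -m jog '[{"tx":0,"ty":0,"tz":0,"wx":0,"wy":0,"wz":0},{"tx":0,"ty":0,"tz":0,"wx":0,"wy":0,"wz":0},{"tx":0,"ty":0,"tz":0,"wx":0,"wy":0,"wz":0},{"tx":0,"ty":0,"tz":0,"wx":0,"wy":0,"wz":0},{"tx":0,"ty":0,"tz":0,"wx":0,"wy":0,"wz":0},{"tx":0,"ty":0,"tz":0,"wx":0,"wy":0,"wz":0},{"tx":0,"ty":0,"tz":0,"wx":0,"wy":0,"wz":0},{"tx":0,"ty":0,"tz":0,"wx":0,"wy":0,"wz":0}]' 0
```

```text
time_s: 3.62
position: [0.4966, -0.1745, 0.1141]
tcp_rot: [0.0, 0.995, -0.101, 0.001]
contact_force: [0.2, 0.6, 0.4]
width: 0.0514
finger_force: 0.0
time_s: 4.62
position: [0.4964, -0.1743, 0.1137]
tcp_rot: [0.0, 0.995, -0.101, 0.0]
contact_force: [-1.0, -0.1, 5.8]
width: 0.0112
finger_force: 60.8
```

```bash
python3 -m jog '[{"tx":0,"ty":0,"tz":-10,"wx":0,"wy":0,"wz":0},{"tx":0,"ty":0,"tz":-30,"wx":0,"wy":0,"wz":0},{"tx":0,"ty":0,"tz":-50,"wx":0,"wy":0,"wz":0},{"tx":0,"ty":0,"tz":-75,"wx":0,"wy":0,"wz":0},{"tx":0,"ty":0,"tz":-100,"wx":0,"wy":0,"wz":0},{"tx":0,"ty":0,"tz":-125,"wx":0,"wy":0,"wz":0},{"tx":0,"ty":0,"tz":-140,"wx":0,"wy":0,"wz":0},{"tx":0,"ty":0,"tz":-145,"wx":0,"wy":0,"wz":0},{"tx":0,"ty":0,"tz":-145,"wx":0,"wy":0,"wz":0},{"tx":0,"ty":0,"tz":-145,"wx":0,"wy":0,"wz":0}]'
python3 - <<'E'
from h import *
s=env.sense(); print(s["time_s"],s["position"].round(4),s["tcp_rot"].round(4),s["contact_force"].round(1),s["finger_force"])
p=cam("wrist"); P=cloud(p)
print(rect(P,.09,.108,(.4,.95),(-.02,.45)))
for t in ["frame_edge","door_edge"]:
    for r in nets.spot_point(t,p)[:2]: print(t,np.round(r["at"],1),round(r["conf"],2),world(p,r["at"],z=.1).round(4))
cv2.imwrite("pics/w3.png",cv2.resize(p["color"][:,:,::-1],(800,600)))
E
```

```text
time_s: 5.88
position: [0.4956, -0.1739, 0.2574]
tcp_rot: [-0.0, 0.995, -0.101, -0.001]
contact_force: [-0.2, 0.4, -0.5]
width: 0.0114
finger_force: 60.1
5.875 [ 0.4956 -0.1739  0.2574] [-2.000e-04  9.949e-01 -1.009e-01 -9.000e-04] [-0.2  0.4 -0.5] 60.142704248428345
(13434, array([558.7, 111.6]), array([156.7, 241.1]), 70.77, np.float64(0.1002))
frame_edge [ 56.9 180.5] 0.92 [0.5413 0.0585 0.1   ]
frame_edge [ 25.5 155.3] 0.68 [0.5836 0.1001 0.1   ]
door_edge [ 48.9 179.3] 0.8 [0.5456 0.0709 0.1   ]
door_edge [254.5 190.6] 0.31 [ 0.4818 -0.17    0.1   ]
```

```bash
python3 -m jog '[{"tx":0,"ty":-15,"tz":0,"wx":0,"wy":0,"wz":0.02},{"tx":0,"ty":-45,"tz":0,"wx":0,"wy":0,"wz":0.05},{"tx":0,"ty":-80,"tz":0,"wx":0,"wy":0,"wz":0.08},{"tx":-1,"ty":-120,"tz":0,"wx":0,"wy":0,"wz":0.1},{"tx":-1,"ty":-160,"tz":0,"wx":0,"wy":0,"wz":0.12},{"tx":-1,"ty":-195,"tz":0,"wx":0,"wy":0,"wz":0.124},{"tx":-1,"ty":-225,"tz":0,"wx":0,"wy":0,"wz":0.124},{"tx":-1,"ty":-238,"tz":0,"wx":0,"wy":0,"wz":0.124},{"tx":-1,"ty":-241.5,"tz":0,"wx":0,"wy":0,"wz":0.124},{"tx":-1,"ty":-241.5,"tz":0,"wx":0,"wy":0,"wz":0.124},{"tx":-1,"ty":-241.5,"tz":0,"wx":0,"wy":0,"wz":0.124}]'
python3 - <<'E'
from h import *
s=env.sense(); print(s["time_s"],s["position"].round(4),s["tcp_rot"].round(4),s["contact_force"].round(1),s["finger_force"])
p=cam("wrist"); P=cloud(p)
np.savez("w4.npz",**{k:np.array(v) for k,v in p.items()})
print(rect(P,.09,.108,(.4,.95),(-.02,.45)))
for t in ["frame_edge","door_edge","gauge"]:
    for r in nets.spot_point(t,p)[:2]: print(t,np.round(r["at"],1),round(r["conf"],2),world(p,r["at"],z=.1).round(4))
cv2.imwrite("pics/w4.png",cv2.resize(p["color"][:,:,::-1],(800,600)))
E
```

```text
time_s: 7.4
position: [0.5435, 0.0611, 0.2584]
tcp_rot: [0.0, 0.987, -0.163, -0.0]
contact_force: [-0.2, 0.3, -0.4]
width: 0.0112
finger_force: 60.1
7.4 [0.5435 0.0611 0.2584] [ 3.000e-04  9.865e-01 -1.635e-01 -0.000e+00] [-0.2  0.3 -0.4] 60.12924313545227
(42838, array([589.1, 201. ]), array([341.7, 240.4]), 71.46, np.float64(0.1003))
frame_edge [257.7 180.1] 0.58 [0.5397 0.0599 0.1   ]
door_edge [247.8 177.8] 0.93 [0.5452 0.0686 0.1   ]
gauge [254.4 189.7] 0.83 [0.5313 0.0663 0.1   ]
gauge [436.2 244.2] 0.6 [ 0.39   -0.1276  0.1   ]
```

View pics/w4.png

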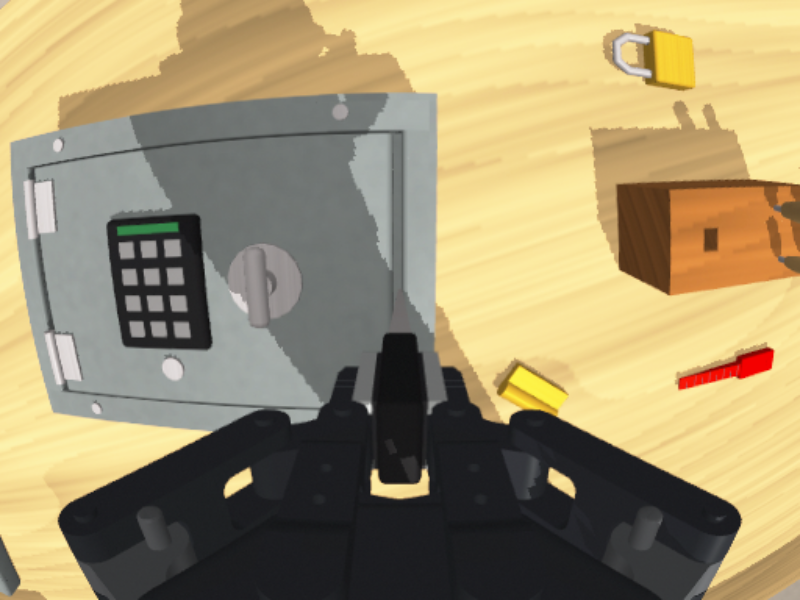

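The gauge hangs straight between the pads, its tip end near (400,310), just over the dark gap line (398,130 to 398,300). I measure the gap profile in the same frame.

Run:
```python
from h import *
p=dict(np.load("w4.npz")); P=cloud(p)
ey=np.array([np.sin(np.radians(18.54)),np.cos(np.radians(18.54))]); ex=np.array([ey[1],-ey[0]])
d=P[...,:2]-[.5891,.201]; X=d@ex; Y=d@ey; Z=P[...,2]; g=p["color"].mean(-1)
for lo,hi in [(.02,.04),(.04,.085)]:
    for y in np.arange(-.156,-.130,.001):
        m=(X>lo)&(X<hi)&(abs(Y-y)<.0005); print(lo,round(y,3),m.sum(),np.nanmedian(Z[m]).round(4) if m.any() else '',g[m].mean().round(0) if m.any() else '')
# gauge blade: points above the face near it
m=(Z>.108)&(abs(X)<.05)&(Z<.2)&(abs(Y+.147)<.03)
for z in np.arange(.11,.2,.01):
    k=m&(abs(Z-z)<.005); 
    if k.any(): print("z",z.round(3),k.sum(),(Y[k].min()*1e3).round(1),(Y[k].max()*1e3).round(1),(X[k].min()*1e3).round(1),(X[k].max()*1e3).round(1))
```

```text
0.02 -0.156 170 0.3488 45.0
0.02 -0.155 165 0.3483 46.0
0.02 -0.154 60 0.3472 74.0
0.02 -0.153 20 0.1002 169.0
0.02 -0.152 20 0.1007 158.0
0.02 -0.151 20 0.0999 147.0
0.02 -0.15 19 0.0988 126.0
0.02 -0.149 20 0.0973 92.0
0.02 -0.148 16 0.005 113.0
0.02 -0.147 15 0.0049 115.0
0.02 -0.146 14 0.0051 115.0
0.02 -0.145 1 0.0048 115.0
0.02 -0.144 15 0.005 115.0
0.02 -0.143 36 0.0844 102.0
0.02 -0.142 20 0.0987 131.0
0.02 -0.141 20 0.0996 149.0
0.02 -0.14 86 0.3476 59.0
0.02 -0.139 173 0.3491 44.0
0.02 -0.138 170 0.3485 47.0
0.02 -0.137 179 0.3497 45.0
0.02 -0.136 171 0.3485 45.0
0.02 -0.135 166 0.3492 47.0
0.02 -0.134 169 0.3489 45.0
0.02 -0.133 156 0.3486 44.0
0.02 -0.132 175 0.3493 39.0
0.02 -0.131 162 0.3487 40.0
0.04 -0.156 44 0.1003 164.0
0.04 -0.155 45 0.1001 164.0
0.04 -0.154 45 0.1001 164.0
0.04 -0.153 44 0.1001 166.0
0.04 -0.152 45 0.0999 158.0
0.04 -0.151 45 0.0998 146.0
0.04 -0.15 45 0.099 126.0
0.04 -0.149 45 0.0974 94.0
0.04 -0.148 34 0.0053 113.0
0.04 -0.147 34 0.0053 116.0
0.04 -0.146 34 0.0054 116.0
0.04 -0.145 8 0.0054 117.0
0.04 -0.144 26 0.0051 116.0
0.04 -0.143 51 0.0056 109.0
0.04 -0.142 65 0.098 115.0
0.04 -0.141 45 0.0993 147.0
0.04 -0.14 45 0.0999 159.0
0.04 -0.139 46 0.1001 168.0
0.04 -0.138 44 0.1002 173.0
0.04 -0.137 48 0.1002 173.0
0.04 -0.136 51 0.1002 173.0
0.04 -0.135 45 0.1003 173.0
0.04 -0.134 53 0.1002 172.0
0.04 -0.133 47 0.1003 172.0
0.04 -0.132 47 0.1003 172.0
0.04 -0.131 45 0.1002 172.0
z 0.15 2 -147.7 -146.8 6.8 6.8
z 0.16 11 -148.5 -146.0 6.5 7.0
z 0.17 19 -149.2 -145.3 6.4 7.3
z 0.18 21 -149.8 -145.3 6.6 7.4
z 0.19 34 -150.4 -144.7 6.2 7.3
```

Gap spans about y −148.2 to −142.8 mm (centre −145.6, about 5.5 mm wide). The tip is at y −147.2, x ≈ 0 and z ≈ 0.152, so I shift 1.5 mm toward the door and go down partway. Snug is expected at tip z ≈ 0.06.

```bash
python3 -m jog '[{"tx":0,"ty":-1.5,"tz":5,"wx":0,"wy":0,"wz":-0.004},{"tx":0,"ty":-1.5,"tz":20,"wx":0,"wy":0,"wz":-0.004},{"tx":0,"ty":-1.5,"tz":35,"wx":0,"wy":0,"wz":-0.004},{"tx":0,"ty":-1.5,"tz":43,"wx":0,"wy":0,"wz":-0.004},{"tx":0,"ty":-1.5,"tz":45,"wx":0,"wy":0,"wz":-0.004},{"tx":0,"ty":-1.5,"tz":45,"wx":0,"wy":0,"wz":-0.004},{"tx":0,"ty":-1.5,"tz":45,"wx":0,"wy":0,"wz":-0.004},{"tx":0,"ty":-1.5,"tz":45,"wx":0,"wy":0,"wz":-0.004}]'
python3 - <<'E'
from h import *
s=env.sense(); a=s["position"]; print(a,s["tcp_rot"])
d=a[:2]-[.5891,.201]; ey=np.array([np.sin(np.radians(18.54)),np.cos(np.radians(18.54))]); print("TCP safe x,y mm",d@[ey[1],-ey[0]]*1e3,d@ey*1e3)
p=cam("wrist"); P=cloud(p); d=P[...,:2]-[.5891,.201]; X=d@[ey[1],-ey[0]]; Y=d@ey; Z=P[...,2]
for z in np.arange(.105,.16,.01):
    k=(abs(Z-z)<.005)&(abs(X)<.02)&(abs(Y+.147)<.015)
    if k.any(): print(z,k.sum(),Y[k].min(),Y[k].max())
m=(X>.02)&(X<.085)&(Z<.09)&(Z>-.01)&(abs(Y+.146)<.007); print("gap",np.percentile(Y[m],[2,50,98]))
E
```

```text
time_s: 8.6
position: [0.5444, 0.0641, 0.2137]
tcp_rot: [-0.0, 0.987, -0.16, 0.0]
contact_force: [0.4, -0.2, -0.3]
width: 0.011
finger_force: 60.1
[0.54437831 0.06408684 0.21371365] [-1.43607573e-04  9.87048527e-01 -1.60421362e-01  4.13026655e-04]
TCP safe x,y mm 1.1330991756193032 -144.02762814435536
0.105 688 -0.16199034967497614 -0.1320778549073443
0.11499999999999999 11 -0.14523880878411236 -0.1427922777158536
0.12499999999999999 16 -0.14595288338885087 -0.14207773521011943
0.13499999999999998 24 -0.146585790567751 -0.14210322067570302
0.14499999999999996 33 -0.14720051532104855 -0.14144835460682542
0.15499999999999997 44 -0.14768363512942567 -0.1408974891994139
gap [-0.15020861 -0.14680193 -0.14333089]
```

```bash
python3 -m jog '[{"tx":0,"ty":1.6,"tz":0,"wx":0,"wy":0,"wz":0},{"tx":0,"ty":1.6,"tz":0,"wx":0,"wy":0,"wz":0},{"tx":0,"ty":1.6,"tz":2,"wx":0,"wy":0,"wz":0},{"tx":0,"ty":1.6,"tz":6,"wx":0,"wy":0,"wz":0},{"tx":0,"ty":1.6,"tz":10,"wx":0,"wy":0,"wz":0},{"tx":0,"ty":1.6,"tz":14,"wx":0,"wy":0,"wz":0},{"tx":0,"ty":1.6,"tz":18,"wx":0,"wy":0,"wz":0},{"tx":0,"ty":1.6,"tz":21,"wx":0,"wy":0,"wz":0},{"tx":0,"ty":1.6,"tz":21,"wx":0,"wy":0,"wz":0},{"tx":0,"ty":1.6,"tz":21,"wx":0,"wy":0,"wz":0},{"tx":0,"ty":1.6,"tz":21,"wx":0,"wy":0,"wz":0}]'
cat > st.py <<'E'
from h import *
s=env.sense(); a=s["position"]; d=a[:2]-[.5891,.201]; ey=np.array([np.sin(np.radians(18.54)),np.cos(np.radians(18.54))]); ex=np.array([ey[1],-ey[0]])
f=s["contact_force"]; z=R.from_quat(s["tcp_rot"],scalar_first=True).as_matrix()[:,2]
print("safe x,y mm",(d@ex*1e3).round(2),(d@ey*1e3).round(2),"tip z",(a[2]-.106).round(4),"F safe x,y,z",(f[:2]@ex).round(2),(f[:2]@ey).round(2),f[2].round(2),"axis tilt deg x,y",np.degrees(-z[:2]).round(2),"T",s["ft_torque"].round(2),"w",s["width"].round(4))
E
python3 st.py
```

```text
time_s: 10.02
position: [0.5437, 0.0626, 0.1925]
tcp_rot: [-0.0, 0.987, -0.16, 0.0]
contact_force: [-0.3, -0.6, -1.1]
width: 0.0115
finger_force: 60.1Traceback (most recent call last):
  File "st.py", line 4, in <module>
    print("safe x,y mm",(d@ex*1e3).round(2),(d@ey*1e3).round(2),"tip z",(a[2]-.106).round(4),"F safe x,y,z",(f[:2]@ex).round(2),(f[:2]@ey).round(2),f[2].round(2),"axis tilt deg x,y",np.degrees(-z[:2]).round(2),"T",s["ft_torque"].round(2),"w",s["width"].round(4))
                                                                                                                                                                                                                                                  ^^^^^^^^^^^^^^^^
AttributeError: 'float' object has no attribute 'round'
```

```bash
sed -i 's/s\["width"\].round(4)/round(s["width"],4)/' st.py; python3 -m jog '[{"tx":0,"ty":0,"tz":2,"wx":0,"wy":0,"wz":0},{"tx":0,"ty":0,"tz":4,"wx":0,"wy":0,"wz":0},{"tx":0,"ty":0,"tz":6,"wx":0,"wy":0,"wz":0},{"tx":0,"ty":0,"tz":8,"wx":0,"wy":0,"wz":0},{"tx":0,"ty":0,"tz":10,"wx":0,"wy":0,"wz":0},{"tx":0,"ty":0,"tz":12,"wx":0,"wy":0,"wz":0},{"tx":0,"ty":0,"tz":13,"wx":0,"wy":0,"wz":0},{"tx":0,"ty":0,"tz":14,"wx":0,"wy":0,"wz":0},{"tx":0,"ty":0,"tz":14,"wx":0,"wy":0,"wz":0},{"tx":0,"ty":0,"tz":14,"wx":0,"wy":0,"wz":0}]'; python3 st.py
```

```text
time_s: 11.28
position: [0.5437, 0.0625, 0.1784]
tcp_rot: [-0.0, 0.987, -0.16, 0.0]
contact_force: [-0.7, 0.9, -1.4]
width: 0.0113
finger_force: 60.1
safe x,y mm 0.96 -145.72 tip z 0.0724 F safe x,y,z -0.92 0.64 -1.44 axis tilt deg x,y [-0.01 -0.  ] T [ 0.02 -0.01 -0.  ] w 0.0113
```

Still free. I continue in 1 mm rows.

```bash
python3 -m jog '[{"tx":0,"ty":0,"tz":1,"wx":0,"wy":0,"wz":0},{"tx":0,"ty":0,"tz":2,"wx":0,"wy":0,"wz":0},{"tx":0,"ty":0,"tz":3,"wx":0,"wy":0,"wz":0},{"tx":0,"ty":0,"tz":4,"wx":0,"wy":0,"wz":0},{"tx":0,"ty":0,"tz":5,"wx":0,"wy":0,"wz":0},{"tx":0,"ty":0,"tz":5,"wx":0,"wy":0,"wz":0},{"tx":0,"ty":0,"tz":5,"wx":0,"wy":0,"wz":0}]'; python3 st.py
```

```text
time_s: 12.15
position: [0.5436, 0.0626, 0.1733]
tcp_rot: [-0.0, 0.987, -0.16, 0.0]
contact_force: [-0.6, 1.2, -0.4]
width: 0.0113
finger_force: 60.1
safe x,y mm 0.91 -145.72 tip z 0.0673 F safe x,y,z -0.98 0.89 -0.4 axis tilt deg x,y [-0. -0.] T [ 0.05 -0.04  0.01] w 0.0113
```

```bash
python3 -m jog '[{"tx":0,"ty":0,"tz":1,"wx":0,"wy":0,"wz":0},{"tx":0,"ty":0,"tz":2,"wx":0,"wy":0,"wz":0},{"tx":0,"ty":0,"tz":3,"wx":0,"wy":0,"wz":0},{"tx":0,"ty":0,"tz":3,"wx":0,"wy":0,"wz":0},{"tx":0,"ty":0,"tz":3,"wx":0,"wy":0,"wz":0}]'; python3 st.py
```

```text
time_s: 12.78
position: [0.5436, 0.0625, 0.1703]
tcp_rot: [0.0, 0.987, -0.16, 0.0]
contact_force: [-0.2, -0.1, -1.6]
width: 0.0117
finger_force: 60.1
safe x,y mm 0.92 -145.75 tip z 0.0643 F safe x,y,z -0.17 -0.16 -1.6 axis tilt deg x,y [-0.  0.] T [ 0.03 -0.08 -0.03] w 0.0117
```

```bash
python3 -m jog '[{"tx":0,"ty":0,"tz":1,"wx":0,"wy":0,"wz":0},{"tx":0,"ty":0,"tz":2,"wx":0,"wy":0,"wz":0},{"tx":0,"ty":0,"tz":3,"wx":0,"wy":0,"wz":0},{"tx":0,"ty":0,"tz":3,"wx":0,"wy":0,"wz":0},{"tx":0,"ty":0,"tz":3,"wx":0,"wy":0,"wz":0}]'; python3 st.py
```

```text
time_s: 13.4
position: [0.5436, 0.0625, 0.1673]
tcp_rot: [0.0, 0.987, -0.16, 0.0]
contact_force: [-0.0, 0.2, -1.3]
width: 0.0112
finger_force: 60.1
safe x,y mm 0.91 -145.74 tip z 0.0613 F safe x,y,z -0.06 0.17 -1.32 axis tilt deg x,y [-0.  0.] T [ 0.03  0.02 -0.02] w 0.0112
```

```bash
python3 -m jog '[{"tx":0,"ty":0,"tz":1,"wx":0,"wy":0,"wz":0},{"tx":0,"ty":0,"tz":2,"wx":0,"wy":0,"wz":0},{"tx":0,"ty":0,"tz":2,"wx":0,"wy":0,"wz":0},{"tx":0,"ty":0,"tz":2,"wx":0,"wy":0,"wz":0}]'; python3 st.py; python3 -m jog '[{"tx":0,"ty":0,"tz":1,"wx":0,"wy":0,"wz":0},{"tx":0,"ty":0,"tz":2,"wx":0,"wy":0,"wz":0},{"tx":0,"ty":0,"tz":2,"wx":0,"wy":0,"wz":0},{"tx":0,"ty":0,"tz":2,"wx":0,"wy":0,"wz":0}]'; python3 st.py
```

```text
time_s: 13.9
position: [0.5436, 0.0626, 0.1653]
tcp_rot: [-0.0, 0.987, -0.16, -0.0]
contact_force: [-0.2, -0.3, -1.5]
width: 0.0112
finger_force: 60.1
safe x,y mm 0.85 -145.68 tip z 0.0593 F safe x,y,z -0.06 -0.34 -1.51 axis tilt deg x,y [ 0. -0.] T [ 0.01 -0.01 -0.01] w 0.0112
time_s: 14.4
position: [0.5436, 0.0626, 0.1633]
tcp_rot: [-0.0, 0.987, -0.16, 0.0]
contact_force: [0.6, -0.1, -1.4]
width: 0.0114
finger_force: 60.1
safe x,y mm 0.88 -145.64 tip z 0.0573 F safe x,y,z 0.63 0.08 -1.43 axis tilt deg x,y [-0.   -0.01] T [ 0.14 -0.09 -0.07] w 0.0114
```

```bash
python3 -m jog '[{"tx":0,"ty":0,"tz":1,"wx":0,"wy":0,"wz":0},{"tx":0,"ty":0,"tz":1.5,"wx":0,"wy":0,"wz":0},{"tx":0,"ty":0,"tz":1.5,"wx":0,"wy":0,"wz":0}]'; python3 st.py; python3 -m jog '[{"tx":0,"ty":0,"tz":1,"wx":0,"wy":0,"wz":0},{"tx":0,"ty":0,"tz":1.5,"wx":0,"wy":0,"wz":0},{"tx":0,"ty":0,"tz":1.5,"wx":0,"wy":0,"wz":0}]'; python3 st.py
```

```text
time_s: 14.78
position: [0.5437, 0.0626, 0.1619]
tcp_rot: [-0.0, 0.987, -0.16, 0.0]
contact_force: [0.4, 0.5, -0.5]
width: 0.0116
finger_force: 60.3
safe x,y mm 0.99 -145.65 tip z 0.0559 F safe x,y,z 0.19 0.56 -0.52 axis tilt deg x,y [-0.02 -0.01] T [ 0.2  -0.06 -0.03] w 0.0116
time_s: 15.15
position: [0.5439, 0.0626, 0.1607]
tcp_rot: [-0.0, 0.987, -0.16, 0.0]
contact_force: [-0.3, 0.4, 4.9]
width: 0.0114
finger_force: 60.9
safe x,y mm 1.16 -145.63 tip z 0.0547 F safe x,y,z -0.41 0.24 4.91 axis tilt deg x,y [-0.05 -0.01] T [ 0.15  0.13 -0.07] w 0.0114
```

Contact has begun: about 6 N up with the lateral force near zero, so both faces bear. I press slightly more and settle.

```bash
python3 -m jog '[{"tx":0,"ty":0,"tz":0.5,"wx":0,"wy":0,"wz":0},{"tx":0,"ty":0,"tz":0.5,"wx":0,"wy":0,"wz":0},{"tx":0,"ty":0,"tz":0.5,"wx":0,"wy":0,"wz":0},{"tx":0,"ty":0,"tz":0.5,"wx":0,"wy":0,"wz":0}]'; python3 st.py;  python3 - <<'E'
from h import *
p=cam("wrist"); P=cloud(p); d=P[...,:2]-[.5891,.201]; ey=np.array([.3179,.9481]); X=d@[ey[1],-ey[0]]; Y=d@ey; Z=P[...,2]
for z in np.arange(.105,.13,.008):
    k=(abs(Z-z)<.004)&(abs(X)<.02)&(abs(Y+.146)<.012)
    if k.any(): print(z,k.sum(),Y[k].min(),Y[k].max())
cv2.imwrite("pics/w5.png",cv2.resize(p["color"][60:300,140:460,::-1],(800,600)))
E
```

```text
time_s: 15.65
position: [0.544, 0.0625, 0.1604]
tcp_rot: [-0.0, 0.987, -0.16, 0.0]
contact_force: [-1.5, 1.5, 6.4]
width: 0.0114
finger_force: 61.2
safe x,y mm 1.23 -145.63 tip z 0.0544 F safe x,y,z -1.89 0.99 6.36 axis tilt deg x,y [-0.06 -0.01] T [ 0.15  0.18 -0.02] w 0.0114
0.105 129 -0.15795370732114847 -0.13418911306539538
0.11299999999999999 46 -0.1497422528688868 -0.14199683292815185
0.12099999999999998 49 -0.14969457734346073 -0.14151532891142393
```

View pics/w5.png

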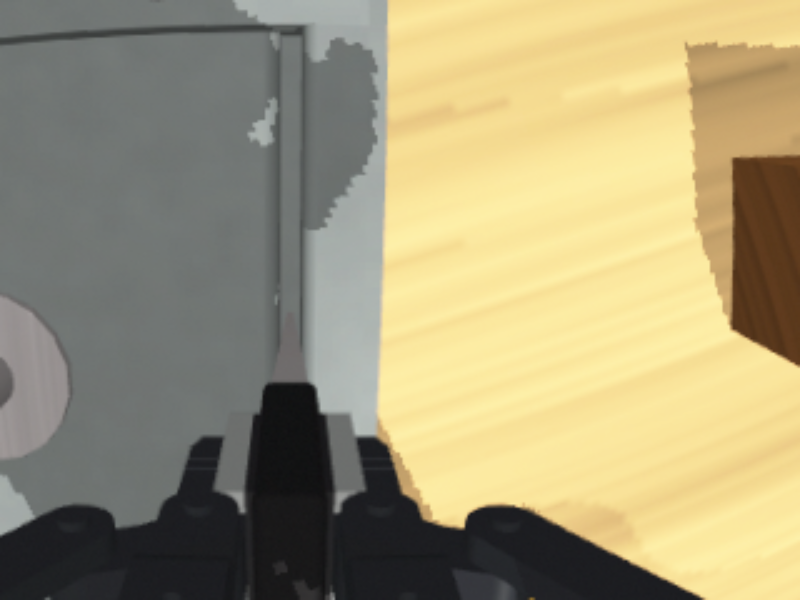

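The picture shows the blade (290,350) seated in the gap and centred between frame and door, with the pads square on the grip. A one-sided contact would show a lateral force near 10 N; it is about 1 N against about 8 N vertical, so both faces press. I check that it is steady and hand in.

```bash
python3 -m jog '[{"tx":0,"ty":0,"tz":0.4,"wx":0,"wy":0,"wz":0},{"tx":0,"ty":0,"tz":0.4,"wx":0,"wy":0,"wz":0},{"tx":0,"ty":0,"tz":0.4,"wx":0,"wy":0,"wz":0},{"tx":0,"ty":0,"tz":0.4,"wx":0,"wy":0,"wz":0},{"tx":0,"ty":0,"tz":0.4,"wx":0,"wy":0,"wz":0},{"tx":0,"ty":0,"tz":0.4,"wx":0,"wy":0,"wz":0}]'; python3 st.py; python3 -c "
from bench import env
s=env.sense(); print(s['contact_force'])
print(env.finish_job())"
```

```text
time_s: 16.45
position: [0.544, 0.0625, 0.1602]
tcp_rot: [-0.0, 0.987, -0.16, 0.001]
contact_force: [-1.1, 0.3, 8.3]
width: 0.0117
finger_force: 61.5
safe x,y mm 1.31 -145.62 tip z 0.0542 F safe x,y,z -1.15 -0.12 8.32 axis tilt deg x,y [-0.07 -0.01] T [ 0.08  0.31 -0.02] w 0.0117
[-1.12601289  0.25252387  8.31959843]
the job is handed in; nothing more can be done
None
```

I handed the job in at about 16.5 s with the gauge still held upright, snug in the middle of the handle-side gap. Its tip is about 46 mm below the safe's face, pressed down with about 8–10 N and almost no sideways force; the hand-in returned no verdict.

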